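Snap the filter retainer into its cell with the hand pusher

ROBOT

A 6-joint arm with a two-finger parallel gripper is mounted at the origin on a cart in front of the work surface, level with it; the furniture and walls round the work are solid. World frame = base frame: x ahead of the robot, y to its left, z up, the work surface at z = 0. Lengths are in mm, angles in rad, forces in N, time in s.
With the tool pointing down it reaches from about 400 to 925 mm from the base axis. Payload 12.5 kg.
Tool frame: the origin (TCP) lies on the centre line of the jaws, within the pads' length; the fingertips stand 17 mm ahead of it and the grasp point (between the pads) lies 2 mm behind it; z points along the fingers, y is the line along which they close (so a half turn about z gives the same grasp; the last joint's range is limited). The gripper opens to 95 mm and grips with 3 to 60 N. Pads are 20 mm wide; open, the fingers measure 119 mm over their backs; the gripper's body (75 mm by 180 mm) begins 59 mm behind the grasp point.
Start: joints at [-1.424, 0.491, 1.559, -0, 1.092, -0.106], TCP at [156.345, -605.146, 231.661] pointing down, gripper open.
Joint ranges: [-3.1, 3.1], [-0.84, 2.19], [0.05, 2.79], [-1.13, 4.28], [0.06, 2.93], [-2.69, 2.69]. Speed limits (rad/s): [2.22, 2.22, 2.79, 3.14, 3.14, 3.14].

INTERFACE

Orientations are given as [roll, pitch, yaw] about the fixed x, y, z axes, in that order (R = Rz(yaw) Ry(pitch) Rx(roll)).
In Python, from cell import env gives the robot as it stands.
- The arm moves only by the tool drive_tool, never from a script. Its argument "deltas" is text: rows parted by semicolons, each of 4 numbers parted by spaces: the shift along the world's x, y, z normalised to -1 to 1, where 1 is 100 mm, then the turn about the world's z normalised to -1 to 1, where 1 is 180 degrees. A call has 1 to 10 rows; each row shifts and turns the commanded pose from where the row before left it; what a row does not reach is not made up. A row lasts 1/12 s, in which the tool goes at most 41.7 mm and 7.16 degrees, less where a joint would pass 70% of its speed; a pose out of reach is approached as far as the arm can. A call with a number of a shift or a turn outside -1 to 1 is refused whole. A call with a gripper value outside its range is refused whole. "gripper" is the closure, from 0 (fully open) to 1 (shut), set as the call begins (left out, the last holds). The fingers move at their own pace and stop on an object; the grip force is fixed at half the most. Time passes only in rows, so rows that do not move let the fingers close. It gives the time, the measured TCP pose, the force, the opening and the grip force at its end, in the units of the state.
- env.state(): the state, without advancing time (a new reading comes with each control period).
- env.read_camera(name): name is "scene" or "side" or "wrist"; returns (picture, depth): 480x640x3 uint8, red, green, blue; 480x640 float32, mm along the optical axis (not along the pixel's ray), 0 where there is no reading.
- env.camera_params(name): a dict with "mtx" (3x3 intrinsics, pixels), "camera_from_world" (4x4, takes a point from world to camera coordinates); the wrist camera has in their place "mount" (4x4, takes a point from camera to tool coordinates, whose origin is the TCP and whose axes are the flange's). Camera axes: x right, y down, z forward; pixel columns grow to the right and rows downward; lengths in mm; the calibration is good to about 2 mm. A picture is of the moment at which its call begins: read the wrist's pose just before it. camera_params takes no time and is no camera call.
- env.job_done(): hands the job in; it is judged then, once.
The state is a dict: "t": time; "joints": joint angles; "qvel": joint speeds; "tau": joint torques, N m; "eef_pos": TCP position; "tcp_rot": TCP orientation; "ft_force": force on the tool from outside, world axes, zero at the start; "moment": the same for the moment, N m; "opening": opening from 0.0 (shut) to 1.0 (fully open); "grip_force": force on a finger pad.
Only numpy, scipy, OpenCV 4.12 (cv2) and the standard library are available. Lean on these libraries where they do the work, as an engineer would, in place of code of your own. Each camera call takes 0.05 s, during which the arm holds its last target. There are 200 camera calls.

TASK

Take the blue-handled pusher out of its holder and, with its white foot, press the orange retainer straight down into the filter cell until all four clips have snapped over it. Keep it pressed fully home for a second with about 15 N so that the seal beds, but never press harder than 25 N, because the stone underneath is brittle; then hang the pusher back in its holder and let go. Press the retainer with the pusher only, not with the fingers, and leave the beaker, the brass weight and the spare stone where they are.

Things in the scene. Friction and masses are not known exactly. Their poses are not given: they have to be found in the camera images.
- cell: Fixed metal filter cell, origin at the centre of its underside on the bench, z up. 104 x 104 x 10 mm base plate, on it a round body with a recess: slotted wall 46 mm inside diameter, 33.5 mm high. Four steel spring clips stand on its +x, +y, -x and -y sides, tops 40 mm up; their noses leave a 36 mm mouth and spring outwards. A brass stub points to -x.
- cell_seal (a point): Centre of the top of the springy black seal at the bottom of the cell's recess, 27 mm above the cell's underside. It gives about 12 N per mm for 2 mm, then is solid.
- retainer: Loose orange plastic retainer, 30 g, origin at the centre of its underside, z up. Bead 42 mm diameter, 7 mm high, bevelled 45 degrees below; above it a 33 mm boss. It starts lying level on the clip noses, underside about 37 mm above the bench. Home: underside about 27 mm above the bench, all four noses over the bead, and 1 to 2 mm lower while the seal is pressed.
- retainer_top (a point): Centre of the retainer's flat top, 13 mm above its underside; press here. The clips resist with a peak of 7 to 16 N over the first 3 to 5 mm of the 10 mm way down, then give suddenly; the rest of the way is light until it meets the seal. Pressed off centre it cocks.
- pusher: Loose pusher, about 0.18 kg, origin on its axis at the underside of its flange (46 mm diameter, 6 mm thick), z up towards the handle. Below: a shank 18 mm diameter and a flat white foot 26 mm diameter. The foot is on a stiff screw: its underside is 40 to 68 mm below the origin, a setting that differs each time, is not reported and does not shift in use. It starts hanging upright in the holder.
- pusher_handle (a point): Middle of the pusher's blue round handle, 24 mm diameter, 50 mm long: on the axis, 31 mm above the pusher's origin (the handle runs from 6 to 56 mm above it).
- holder: Fixed grey holder block 80 x 80 x 74 mm, origin at the centre of its underside on the bench, z up. A vertical through hole 34 mm diameter in the middle; the pusher hangs in it with its flange lying on the top, so that the pusher's origin is 74 mm above the holder's.
- beaker: White plastic beaker, bystander, 91 mm diameter, 115 mm high, origin at the centre of its underside.
- brass_weight: Brass weight, bystander, 36 mm diameter, 40 mm high, origin at the centre of its underside.
- spare_stone: Grey round spare filter stone, bystander, 62 mm diameter, 10 mm high, origin at the centre of its underside.
Things that resemble listed ones, but are neither listed nor needed, are in the scene too. Several things have the shape of the retainer; the one meant has the colours described above.

How it is judged:
By the outcome, as a careful person would: the job done as asked, in the order asked, and still so for the second after the job is handed in, with the robot touching nothing.
It also fails if it takes over 61 s, if anything falls off the work surface, if the arm or the gripper's body presses on something with over 40 N, if the wrist force passes 120 N, or if a joint passes its speed limit or range.

## Working session

There is one attempt and no reset: what is moved stays moved. The work goes in short steps, Python scripts to look and compute and a tool call to move; the robot and the scene stay as the last step left them, time stands still between calls to the robot, and variables do not carry over. Pictures are saved under pics/ and viewed, at most 10 in all, crops included, and the job is handed in when it is done.

Besides the shell and the picture viewer there is one more tool, called by a JSON object that holds its "fn" and its "kwargs", one argument or row to a line. drive_tool: Moves the arm, as the interface text tells. Its arguments: {"type":"object","properties":{"deltas":{"type":"string"},"gripper":{"type":"number"}},"required":["deltas"]}

```bash
mkdir -p pics; ls
python3 - <<'E'
from cell import env
import cv2,numpy as np
ims=[]
for n in ("scene","side"):
    p,d=env.read_camera(n); np.savez(f"pics/{n}.npz",p=p,d=d)
    cv2.imwrite(f"pics/{n}.png",p[...,::-1])
    c=env.camera_params(n); print(n,np.round(c["mtx"],1).tolist(),np.round(c["camera_from_world"],3).tolist(),(d>0).mean())
print(env.state())
E
```

```text
pics
scene [[591.9, 0.0, 313.6], [0.0, 591.9, 232.5], [0.0, 0.0, 1.0]] [[-0.465, -0.885, -0.005, 167.386], [-0.439, 0.236, -0.867, 365.299], [0.769, -0.401, -0.498, 805.263], [0.0, 0.0, 0.0, 1.0]] 0.9958138020833334
side [[569.5, 0.0, 324.1], [0.0, 569.5, 233.6], [0.0, 0.0, 1.0]] [[-0.997, -0.073, -0.004, 553.077], [-0.046, 0.657, -0.753, 191.677], [0.057, -0.751, -0.658, 957.699], [0.0, 0.0, 0.0, 1.0]] 0.9960319010416666
{'t': 0.1, 'joints': array([-1.42359455e+00,  4.91497286e-01,  1.55940135e+00, -3.50303292e-05,
        1.09172043e+00, -1.05542322e-01]), 'qvel': array([-0.0007808 , -0.00214189, -0.00055781, -0.00151207,  0.00039116,
       -0.00155256]), 'tau': array([ 2.62591340e-03, -6.13623405e+01, -2.58606845e+01,  6.93987287e-02,
        4.69782797e-02, -5.33714751e-05]), 'eef_pos': array([ 156.30681949, -604.92185932,  231.11699858]), 'tcp_rot': array([-3.14056868e+00, -7.72311648e-05,  2.52760222e-01]), 'ft_force': array([ 0.17455872, -0.79848581,  0.20440345]), 'moment': array([ 0.01057053, -0.01716732,  0.00224355]), 'grip_force': 0.0, 'opening': 0.9957557755243004}
```

View pics/scene.png

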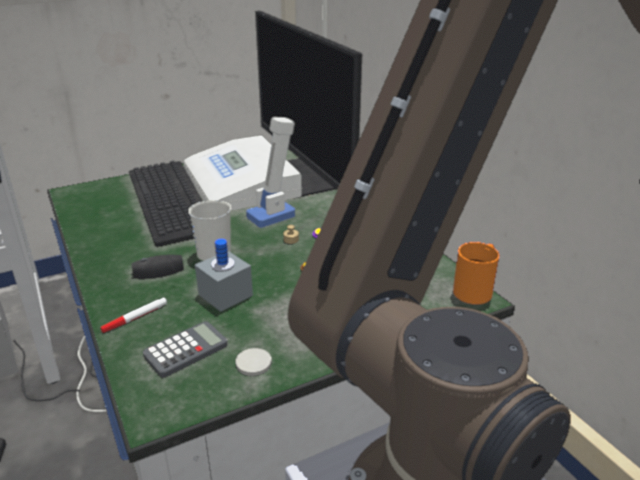

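View pics/side.png

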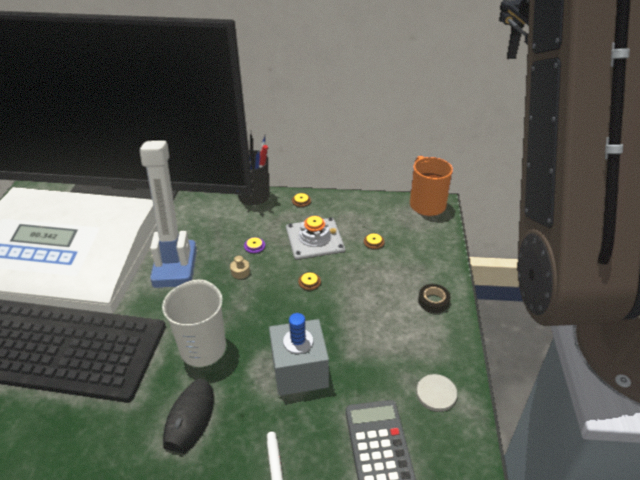

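The scene view shows the holder with the blue handle at (222,252); the robot hides the cell. The side view shows everything: blue handle (297,328), cell with the retainer at (315,225), beaker (195,325), brass weight (240,267), and decoy retainers around the cell.

```bash
cat > h.py <<'E'
import numpy as np,cv2
from cell import env
def ray(n,uv,z):
    c=env.camera_params(n);T=np.linalg.inv(c["camera_from_world"])
    d=T[:3,:3]@np.linalg.inv(c["mtx"])@[uv[0],uv[1],1.];o=T[:3,3]
    return o+d*(z-o[2])/d[2]
def cloud(n,d):
    c=env.camera_params(n);T=np.linalg.inv(c["camera_from_world"])
    v,u=np.mgrid[:480,:640];P=np.stack([u,v,np.ones_like(u)],-1)@np.linalg.inv(c["mtx"]).T*d[...,None]
    return P@T[:3,:3].T+T[:3,3]
def blobs(p,lo,hi,amin=15):
    m=cv2.inRange(cv2.cvtColor(p,cv2.COLOR_RGB2HSV),lo,hi)
    n,l,s,c=cv2.connectedComponentsWithStats(m)
    return [(s[i],c[i],l==i) for i in range(1,n) if s[i,4]>=amin]
def circ(P):
    A=np.c_[2*P[:,:2],np.ones(len(P))];x=np.linalg.lstsq(A,(P[:,:2]**2).sum(1),rcond=None)[0]
    return x[:2],np.sqrt(x[2]+x[0]**2+x[1]**2)
E
python3 - <<'E'
from h import *
for n in("side","scene"):
    f=np.load(f"pics/{n}.npz");p,d=f["p"],f["d"];X=cloud(n,d)
    print(n,"yellow");
    for s,c,m in blobs(p,(22,120,120),(38,255,255)): print(s,c.round(1),np.median(X[m],0).round(1),ray(n,c,50).round(1))
    print("blue")
    for s,c,m in blobs(p,(108,180,60),(125,255,255),60):
        Q=X[m];top=Q[Q[:,2]>Q[:,2].max()-3];print(s,c.round(1),np.median(Q,0).round(1),Q[:,2].max().round(1),top.mean(0).round(1))
    for nm,lo,hi in(("holdertop",70,79),("flange",78.5,84),):
        m=(X[...,2]>lo)&(X[...,2]<hi)
        nn,l,s,c=cv2.connectedComponentsWithStats(m.astype(np.uint8))
        for i in range(1,nn):
            if s[i,4]>100: 
                Q=X[l==i];print(nm,s[i],Q.min(0).round(),Q.max(0).round(),np.median(Q,0).round(1),cv2.minAreaRect(Q[:,:2].astype(np.float32)))
    m=(X[...,2]>125)&(X[...,0]>300)&(X[...,0]<950)&(abs(X[...,1])<450)
    nn,l,s,c=cv2.connectedComponentsWithStats(m.astype(np.uint8))
    for i in range(1,nn):
        if s[i,4]>60: Q=X[l==i];print("tall",s[i],Q.min(0).round(),Q.max(0).round())
p=np.load("pics/side.npz")["p"]
cv2.imwrite("pics/c.png",cv2.resize(p[180:400,200:400][...,::-1],None,fx=2.7,fy=2.7,interpolation=2)[:600])
E
```

```text
side yellow
[294 193  14   9 103] [300.9 197. ] [ 631.9 -356.9   12.5] [ 625.7 -307.8   50. ]
[307 216  15  10 118] [314.1 220.6] [ 591.4 -233.5   49.4] [ 591.5 -233.    50. ]
[367 233  15  11 129] [373.7 238.2] [ 470.6 -230.6   12.5] [ 472.7 -188.5   50. ]
[248 238  13   9 103] [253.9 242. ] [ 710.8 -202.4   12.2] [ 700.5 -161.6   50. ]
[301 272  16  13 157] [308.9 277.8] [ 590.9 -109.6   12.7] [586.9 -74.   50. ]
blue
holdertop [240  62 287  13 881] [  60. -889.   70.] [ 860. -869.   79.] [ 453.6 -879.4   74.5] ((459.73175048828125, -878.8540649414062), (800.333984375, 19.500896453857422), 0.013701600953936577)
holdertop [417 165  33  10 108] [ 317. -406.   70.] [ 383. -375.   79.] [ 352.3 -396.6   74.5] ((348.34912109375, -391.9512939453125), (23.85247039794922, 67.58193969726562), 81.23487854003906)
holdertop [  0 170 150  15 582] [ 944. -323.   70.] [1274. -302.   79.] [1109.9 -311.    75.3] ((1108.763671875, -311.6108093261719), (12.153032302856445, 329.75146484375), 87.78306579589844)
holdertop [413 176  38  15 135] [ 316. -362.   70.] [ 393. -321.   79.] [ 359.9 -329.9   74.8
[... 5502 characters left out ...]
-306.3   80.6] ((935.5601196289062, -306.37213134765625), (9.379337310791016, 284.7500305175781), 87.61868286132812)
flange [587 177  53  25 122] [ 373. -886.   79.] [ 522. -874.   84.] [ 447.  -879.8   81.2] ((447.6238098144531, -880.3157958984375), (12.46631908416748, 148.35511779785156), 89.25111389160156)
flange [211 259  23  11 118] [560.  64.  79.] [604. 109.  84.] [576.6  91.4  79.8] ((580.9049072265625, 90.40184020996094), (43.26923370361328, 38.520084381103516), 60.829063415527344)
tall [ 311   34   51  137 5503] [ 719. -320.  125.] [ 950. -293.  419.]
tall [ 267  117   27   57 1009] [ 833. -201.  125.] [ 875. -133.  256.]
tall [215 239  12   7  74] [574.  75. 125.] [601.  99. 132.]
```

View pics/c.png

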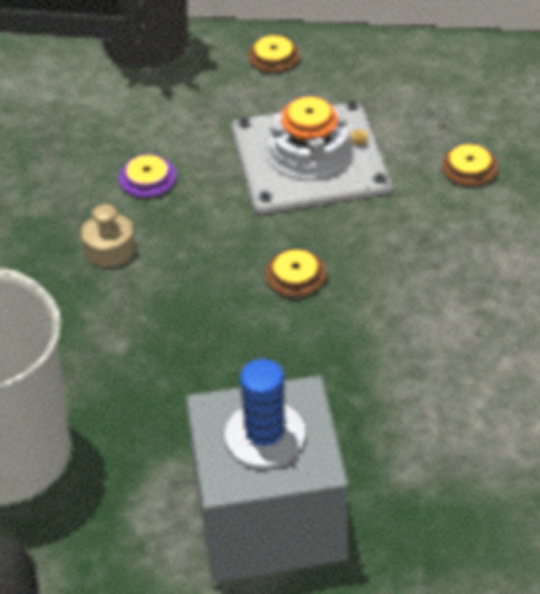

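The crop shows the orange retainer with its yellow top seated on the cell (purple and brown decoys lie around it) and the pusher upright in the holder. Estimates are holder at about (588, 88) and retainer at about (591.5, -233). I'm moving above the handle.

{"fn": "drive_tool", "kwargs": {
  "deltas": "0.1 0.17 0.09 0;0.2 0.33 0 0;0.22 0.35 0 0;0.22 0.35 0 0;0.22 0.35 0 0;0.22 0.35 0 0;0.22 0.35 0 0;0.22 0.35 0 0;0.22 0.35 0 0;0.22 0.35 0 0",
  "gripper": 0
}}

```text
t: 0.93
eef_pos: [362.8, -273.3, 240.6]
tcp_rot: [3.142, 0.0, 0.252]
ft_force: [1.0, -1.6, -0.4]
opening: 1.002
grip_force: 0.0
```

{"fn": "drive_tool", "kwargs": {
  "deltas": "0.22 0.35 0 0;0.22 0.35 0 0;0.22 0.35 0 0;0.22 0.35 0 0;0.22 0.35 0 0;0.22 0.35 0 0;0.22 0.35 0 0;0.22 0.35 0 0;0.22 0.35 0 0;0.2 0.3 0 0"
}}

```text
t: 1.77
eef_pos: [581.0, 72.5, 240.4]
tcp_rot: [-3.141, 0.0, 0.254]
ft_force: [-0.4, -0.2, 0.4]
opening: 0.997
grip_force: 0.0
```

{"fn": "drive_tool", "kwargs": {
  "deltas": "0 0 0 0;0 0 0 0"
}}

```text
t: 1.93
eef_pos: [580.5, 71.4, 239.8]
tcp_rot: [-3.141, 0.001, 0.256]
ft_force: [-0.4, -0.9, 0.4]
opening: 1.0
grip_force: 0.0
```

```bash
cat >> h.py <<'E'
def wrist(name=None):
    from scipy.spatial.transform import Rotation as R
    s=env.state();p,d=env.read_camera("wrist");c=env.camera_params("wrist")
    T=np.eye(4);T[:3,:3]=R.from_euler("xyz",s["tcp_rot"]).as_matrix();T[:3,3]=s["eef_pos"];T=T@c["mount"]
    v,u=np.mgrid[:480,:640];P=np.stack([u,v,np.ones_like(u)],-1)@np.linalg.inv(c["mtx"]).T
    X=(P*d[...,None])@T[:3,:3].T+T[:3,3]
    D=P@T[:3,:3].T
    if name: cv2.imwrite(f"pics/{name}.png",p[...,::-1])
    return s,p,d,X,D,T[:3,3],c
E
python3 - <<'E'
from h import *
s,p,d,X,D,o,c=wrist("w1")
print(s["eef_pos"],c["mount"].round(3).tolist())
for sb,cc,m in blobs(p,(108,150,50),(128,255,255),60):
    Q=X[m];top=Q[(Q[:,2]>128)&(Q[:,2]<134)];print(sb,Q[:,2].max(),top.mean(0) if len(top) else 0,circ(top)if len(top)>5 else 0, np.median(Q,0), len(top))
for lo,hi in((78,82),(72,76)):
    m=(X[...,2]>lo)&(X[...,2]<hi)&(d>0)&(abs(X[...,0]-588)<70)&(abs(X[...,1]-88)<70)
    Q=X[m];print(lo,len(Q),Q.min(0),Q.max(0),cv2.minEnclosingCircle(Q[:,:2].astype(np.float32)),cv2.minAreaRect(Q[:,:2].astype(np.float32)))
E
```

```text
[580.49180483  71.37778568 239.79213343] [[0.001, -0.969, -0.247, 69.323], [1.0, 0.001, -0.001, 0.446], [0.001, -0.247, 0.969, -152.453], [0.0, 0.0, 0.0, 1.0]]
[283 202  31  38 690] 392.155250415659 [587.3727      86.46234855 129.31030119] (array([588.27671201,  86.20842978]), np.float64(7.625900541224665)) [589.05502654  87.23897109 129.0261113 ] 545
78 1039 [569.23362219  63.60401334  78.00828966] [610.62813428 108.81650456  81.80279342] ((588.0917358398438, 86.05049896240234), 22.81391143798828) ((590.0245971679688, 86.25093078613281), (41.21663284301758, 45.23603439331055), 0.9314971566200256)
72 5617 [539.91158922  38.57059949  72.00044631] [637.1518078  135.00257273  75.96003216] ((588.5316772460938, 86.49496459960938), 56.11356735229492) ((588.1996459960938, 86.64643859863281), (80.25836944580078, 80.13739013671875), 15.175209999084473)
```

View pics/w1.png

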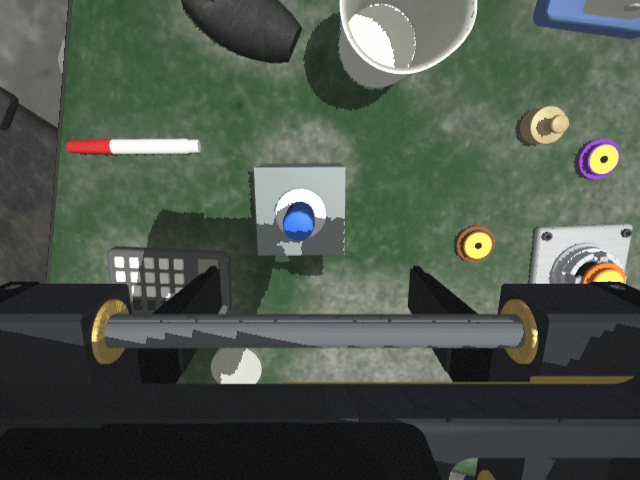

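The wrist view shows the handle at (299,220) between the open fingers' planes, with the cell at the lower right. The handle axis is at (588.2, 86.4).

{"fn": "drive_tool", "kwargs": {
  "deltas": "0.077 0.15 0 0;0 0 -0.3 0;0 0 -0.4 0;0 0 -0.4 0;0 0 -0.2 0;0 0 -0.1 0;0 0 0 0;0 0 0 0"
}}

```text
t: 2.65
eef_pos: [588.3, 84.1, 101.5]
tcp_rot: [3.141, -0.001, 0.252]
ft_force: [0.6, 0.3, 0.0]
opening: 1.001
grip_force: 0.0
```

{"fn": "drive_tool", "kwargs": {
  "deltas": "0 0.023 -0.025 0;0 0 0 0"
}}

```text
t: 2.82
eef_pos: [588.6, 87.2, 99.5]
tcp_rot: [3.141, -0.002, 0.253]
ft_force: [-0.5, -0.2, 0.2]
opening: 1.0
grip_force: 0.0
```

{"fn": "drive_tool", "kwargs": {
  "deltas": "0 0 0 0;0 0 0 0;0 0 0 0;0 0 0 0;0 0 0 0;0 0 0 0;0 0 0 0;0 0 0 0",
  "gripper": 1
}}

```text
t: 3.48
eef_pos: [588.0, 87.2, 98.1]
tcp_rot: [3.142, 0.0, 0.253]
ft_force: [0.3, 0.6, -0.8]
opening: 0.495
grip_force: 0.0
```

{"fn": "drive_tool", "kwargs": {
  "deltas": "0 0 0 0;0 0 0 0;0 0 0 0;0 0 0 0;0 0 0 0;0 0 0 0;0 0 0 0"
}}

```text
t: 4.07
eef_pos: [588.0, 87.1, 98.1]
tcp_rot: [3.141, 0.0, 0.253]
ft_force: [0.6, -0.9, 0.8]
opening: 0.248
grip_force: 30.0
```

{"fn": "drive_tool", "kwargs": {
  "deltas": "0 0 0.1 0;0 0 0.25 0;0 0 0.35 0;0 0 0.35 0;0 0 0.35 0;0 0 0.2 0;0 0 0.05 0;0 0 0 0;0 0 0 0"
}}

```text
t: 4.82
eef_pos: [587.5, 87.2, 262.1]
tcp_rot: [-3.141, 0.002, 0.253]
ft_force: [0.2, -0.3, -2.9]
opening: 0.249
grip_force: 30.0
```

Run:
```python
from h import *
s=env.state();print(s["eef_pos"],s["tcp_rot"],s["ft_force"])
ims=[]
for n in("side","scene"):
    p,d=env.read_camera(n);np.savez(f"pics/{n}2.npz",p=p,d=d,e=s["eef_pos"])
    c=env.camera_params(n);q=c["mtx"]@(c["camera_from_world"]@np.r_[s["eef_pos"]-[0,0,50],1])[:3];u,v=(q[:2]/q[2]).astype(int);print(n,u,v)
    ims.append(cv2.resize(p[max(v-65,0):v+65,u-50:u+50,::-1],(390,507),interpolation=2))
    X=cloud(n,d)
    m=(np.linalg.norm(X[...,:2]-s["eef_pos"][:2],axis=-1)<30)&(X[...,2]>100)&(X[...,2]<s["eef_pos"][2])
    print([(int(z),int(((X[...,2]>=z)&(X[...,2]<z+3)&m).sum()), (np.ptp(X[m&(X[...,2]>=z)&(X[...,2]<z+3)]@[1,0,0]).round() if (m&(X[...,2]>=z)&(X[...,2]<z+3)).any() else 0)) for z in range(140,260,3)])
cv2.imwrite("pics/f1.png",np.hstack(ims))
```

```text
[587.45421394  87.15357826 262.05678064] [-3.14132091e+00  1.56877306e-03  2.52816495e-01] [ 0.2323813  -0.32252192 -2.88155587]
side 295 278
[(140, 0, 0), (143, 0, 0), (146, 0, 0), (149, 0, 0), (152, 0, 0), (155, 0, 0), (158, 0, 0), (161, 0, 0), (164, 0, 0), (167, 0, 0), (170, 0, 0), (173, 0, 0), (176, 0, 0), (179, 0, 0), (182, 0, 0), (185, 5, np.float64(19.0)), (188, 27, np.float64(25.0)), (191, 67, np.float64(25.0)), (194, 82, np.float64(24.0)), (197, 13, np.float64(9.0)), (200, 5, np.float64(8.0)), (203, 7, np.float64(13.0)), (206, 19, np.float64(17.0)), (209, 17, np.float64(17.0)), (212, 23, np.float64(17.0)), (215, 14, np.float64(16.0)), (218, 18, np.float64(15.0)), (221, 12, np.float64(13.0)), (224, 4, np.float64(5.0)), (227, 0, 0), (230, 0, 0), (233, 0, 0), (236, 17, np.float64(41.0)), (239, 66, np.float64(42.0)), (242, 193, np.float64(44.0)), (245, 29, np.float64(28.0)), (248, 29, np.float64(20.0)), (251, 11, np.float64(20.0)), (254, 21, np.float64(22.0)), (257, 29, np.float64(22.0))]
scene 216 203
[(140, 0, 0), (143, 0, 0), (146, 0, 0), (149, 0, 0), (152, 0, 0), (155, 0, 0), (158, 0, 0), (161, 0, 0), (164, 0, 0), (167, 0, 0), (170, 0, 0), (173, 0, 0), (176, 0, 0), (179, 0, 0), (182, 0, 0), (185, 0, 0), (188, 0, 0), (191, 0, 0), (194, 0, 0), (197, 0, 0), (200, 0, 0), (203, 0, 0), (206, 0, 0), (209, 0, 0), (212, 0, 0), (215, 0, 0), (218, 0, 0), (221, 0, 0), (224, 0, 0), (227, 0, 0), (230, 0, 0), (233, 0, 0), (236, 0, 0), (239, 0, 0), (242, 0, 0), (245, 0, 0), (248, 0, 0), (251, 0, 0), (254, 0, 0), (257, 0, 0)]
```

View pics/f1.png

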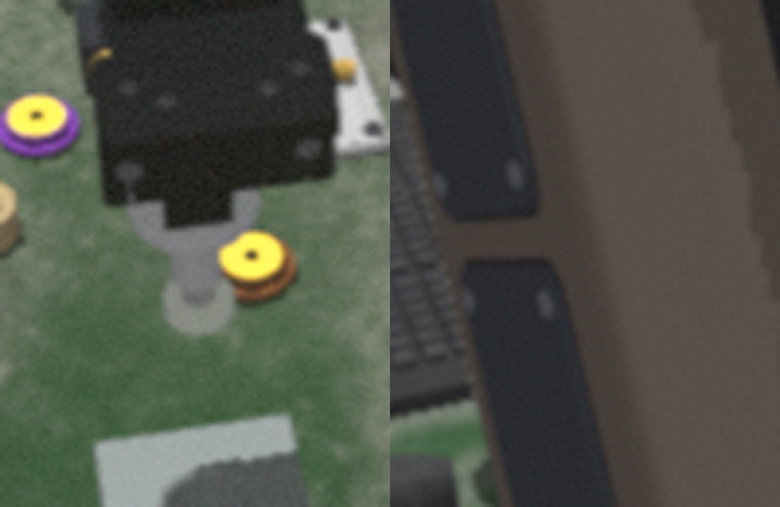

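The side crop shows the pusher hanging straight, with the foot's underside at about z 187 while TCP z is 262, so the foot is about 75 mm below the TCP (screw about 51 mm). I'm carrying it above the cell.

{"fn": "drive_tool", "kwargs": {
  "deltas": "0 -0.2 0 0;0.01 -0.38 0 0;0.01 -0.38 0 0;0.01 -0.38 0 0;0.01 -0.38 0 0;0 -0.38 0 0;0 -0.38 0 0;0 -0.38 0 0;0 -0.24 -0.2 0;0 -0.1 -0.3 0"
}}

```text
t: 5.75
eef_pos: [592.3, -236.8, 213.1]
tcp_rot: [3.139, -0.002, 0.25]
ft_force: [-0.9, -0.6, -3.2]
opening: 0.247
grip_force: 30.0
```

{"fn": "drive_tool", "kwargs": {
  "deltas": "0 0 -0.1 0;0 0 0 0;0 0 0 0;0 0 0 0"
}}

```text
t: 6.08
eef_pos: [592.6, -231.9, 204.2]
tcp_rot: [3.141, -0.001, 0.254]
ft_force: [-0.3, -0.2, -2.5]
opening: 0.245
grip_force: 30.0
```

Run:
```python
from h import *
s,p,d,X,D,o,c=wrist("w2")
print(s["eef_pos"],s["tcp_rot"],s["ft_force"])
def hit(m,z):
    cn=max(cv2.findContours(m.astype(np.uint8),0,1)[0],key=cv2.contourArea)[:,0]
    R=D[cn[:,1],cn[:,0]];return o+R*((z-o[2])/R[:,2])[:,None]
for sb,cc,m in blobs(p,(22,110,110),(38,255,255),60):
    Q=X[m];B=hit(m,50);print("yellow",sb,np.median(Q,0).round(1),circ(B),cv2.minEnclosingCircle(B[:,:2].astype(np.float32)))
for sb,cc,m in blobs(p,(3,150,120),(17,255,255),60): print("orange",sb,np.median(X[m],0).round(1))
m=(d>0)&(abs(X[...,2]-10)<1.5)&(abs(X[...,0]-591)<70)&(abs(X[...,1]+233)<70)
print("plate",cv2.minAreaRect(X[m][:,:2].astype(np.float32)))
```

```text
[ 592.6470698  -231.86501689  204.20910275] [ 3.14096276e+00 -8.30167132e-04  2.54032311e-01] [-0.29564672 -0.19440597 -2.51971937]
yellow [301  70  31  33 754] [ 710.6 -202.8   12.7] (array([ 704.92760585, -204.1234773 ]), np.float64(11.958028363509461)) ((704.854248046875, -204.22201538085938), 12.35859203338623)
yellow [177 175  30  31 704] [ 591.2 -111.2   12.8] (array([ 598.25911985, -122.3209623 ]), np.float64(12.690991215668172)) ((598.2882080078125, -122.1726303100586), 13.197054862976074)
yellow [434 198  31  30 675] [ 632.4 -356.4   12.5] (array([ 635.17401403, -341.28430672]), np.float64(12.743986160784509)) ((635.1652221679688, -341.23065185546875), 13.173832893371582)
yellow [302 214  32  28 600] [ 595.3 -233.7   49.3] (array([ 594.00644786, -234.67201   ]), np.float64(12.685075023140278)) ((592.3707885742188, -235.0716094970703), 14.552383422851562)
orange [295 206  46  39 626] [ 600.7 -231.7   43.6]
plate ((591.3025512695312, -234.65765380859375), (101.3299331665039, 101.61983489990234), 16.796052932739258)
```

View pics/w2.png

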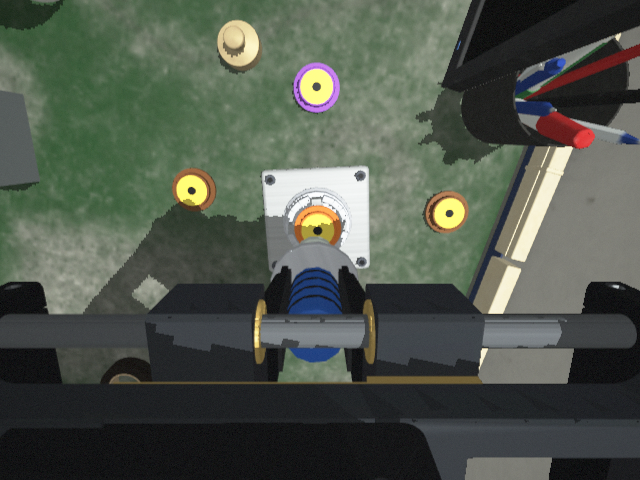

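The wrist view shows the yellow top with its centre hole at about (317,230), partly hidden below by the flange. I'm refining the centre from the hole and the free edge.

Run:
```python
from h import *
from scipy.spatial.transform import Rotation as R
p=cv2.imread("pics/w2.png")[...,::-1].copy();c=env.camera_params("wrist")
T=np.eye(4);T[:3,:3]=R.from_euler("xyz",[3.14096,-.00083,.254]).as_matrix();T[:3,3]=[592.647,-231.865,204.209];T=T@c["mount"];o=T[:3,3]
def w(uv,z):
    r=np.c_[uv,np.ones(len(uv))]@np.linalg.inv(c["mtx"]).T@T[:3,:3].T
    return o+r*((z-o[2])/r[:,2])[:,None]
g=p[222:238,309:326].sum(2).astype(float);g=np.clip(200-g,0,None);v,u=np.mgrid[222:238,309:326]
uv=[[(u*g).sum()/g.sum(),(v*g).sum()/g.sum()]];print("hole",uv,w(uv,50))
m=cv2.inRange(cv2.cvtColor(p,cv2.COLOR_RGB2HSV),(22,110,60),(38,255,255));m[:205]=0;m[:,:295]=0;m[:,345:]=0
cn=max(cv2.findContours(m,0,1)[0],key=cv2.contourArea)[:,0];cn=cn[cn[:,1]<231];print("edge",circ(w(cn,50)),len(cn))
m=cv2.inRange(cv2.cvtColor(p,cv2.COLOR_RGB2HSV),(3,110,60),(38,255,255));m[:200]=0;m[:,:290]=0;m[:,348:]=0
cn=max(cv2.findContours(m,0,1)[0],key=cv2.contourArea)[:,0];cn=cn[cn[:,1]<228];print("bead@44",circ(w(cn,44)),len(cn))
s=env.state();print(s["eef_pos"])
```

```text
hole [[np.float64(317.1951392584708), np.float64(230.22937732836616)]] [[ 591.59938424 -234.93960667   50.        ]]
edge (array([ 592.56656403, -234.73606947]), np.float64(13.702125087750806)) 47
bead@44 (array([ 591.94681273, -234.95050922]), np.float64(20.47537898186875)) 64
[ 592.74046688 -231.92167339  204.55624206]
```

{"fn": "drive_tool", "kwargs": {
  "deltas": "-0.012 -0.023 -0.2 0;0 0 -0.3 0;0 0 -0.2 0;0 0 0 0;0 0 0 0;0 0 0 0"
}}

```text
t: 6.63
eef_pos: [591.8, -235.1, 135.2]
tcp_rot: [3.14, -0.002, 0.253]
ft_force: [0.1, -0.8, -1.3]
opening: 0.245
grip_force: 30.0
```

{"fn": "drive_tool", "kwargs": {
  "deltas": "0 0 -0.05 0;0 0 0 0;0 0 0 0;0 0 0 0"
}}

```text
t: 6.97
eef_pos: [591.0, -235.2, 128.7]
tcp_rot: [3.141, -0.0, 0.253]
ft_force: [-0.6, 0.4, -1.6]
opening: 0.25
grip_force: 30.0
```

Run:
```python
from h import *
s=env.state();print(s["eef_pos"],s["ft_force"])
p,d=env.read_camera("side");X=cloud("side",d)
cv2.imwrite("pics/s3.png",cv2.resize(p[140:260,250:390,::-1],(700,600),interpolation=2))
s=env.state();print(s["eef_pos"],s["ft_force"])
```

```text
[ 590.97851007 -235.21513259  128.68671353] [-0.59144841  0.40793503 -1.57598972]
[ 590.96486277 -235.21222496  128.60245765] [-0.69439704 -0.70512445 -2.11292707]
```

View pics/s3.png

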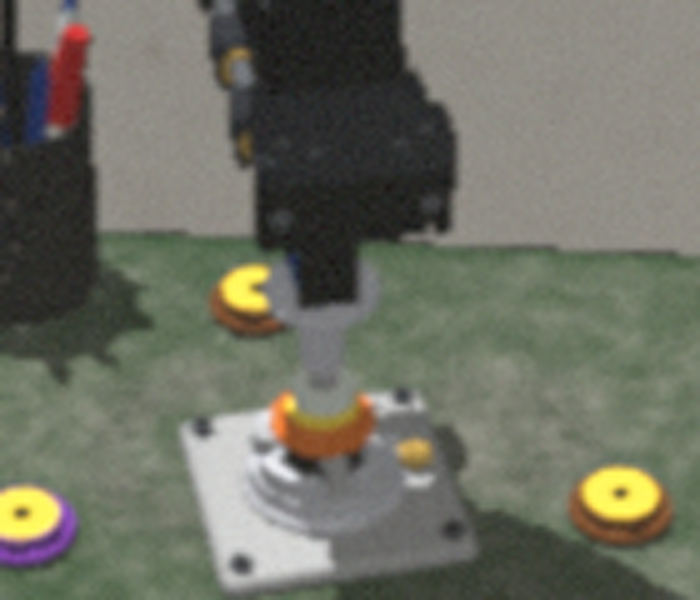

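The side crop shows the white foot just above and centred on the orange retainer's yellow top. I'm pressing in small steps.

{"fn": "drive_tool", "kwargs": {
  "deltas": "0.005 0.01 -0.01 0;0 0 -0.01 0;0 0 -0.01 0;0 0 0 0;0 0 0 0"
}}

```text
t: 7.43
eef_pos: [591.3, -234.2, 125.1]
tcp_rot: [3.142, 0.0, 0.253]
ft_force: [-0.5, -1.0, -1.4]
opening: 0.249
grip_force: 30.0
```

{"fn": "drive_tool", "kwargs": {
  "deltas": "0 0 -0.01 0;0 0 -0.01 0;0 0 0 0"
}}

```text
t: 7.68
eef_pos: [591.7, -234.3, 123.7]
tcp_rot: [3.141, -0.001, 0.253]
ft_force: [-0.1, 0.6, 3.5]
opening: 0.249
grip_force: 30.0
```

{"fn": "drive_tool", "kwargs": {
  "deltas": "0 0 -0.01 0;0 0 0 0"
}}

```text
t: 7.85
eef_pos: [591.8, -234.4, 122.8]
tcp_rot: [3.14, -0.001, 0.253]
ft_force: [-0.7, -0.2, 3.9]
opening: 0.246
grip_force: 30.0
```

{"fn": "drive_tool", "kwargs": {
  "deltas": "0 0 -0.01 0;0 0 0 0"
}}

```text
t: 8.02
eef_pos: [591.5, -234.2, 121.2]
tcp_rot: [3.141, -0.0, 0.253]
ft_force: [0.6, 0.1, 1.6]
opening: 0.246
grip_force: 30.0
```

{"fn": "drive_tool", "kwargs": {
  "deltas": "0 0 -0.01 0;0 0 0 0"
}}

```text
t: 8.18
eef_pos: [591.2, -234.1, 119.8]
tcp_rot: [-3.141, 0.0, 0.253]
ft_force: [0.2, 0.5, -0.7]
opening: 0.248
grip_force: 30.0
```

{"fn": "drive_tool", "kwargs": {
  "deltas": "0 0 -0.01 0;0 0 -0.01 0;0 0 -0.005 0;0 0 0 0;0 0 0 0"
}}

```text
t: 8.6
eef_pos: [591.2, -234.1, 117.3]
tcp_rot: [-3.141, 0.0, 0.253]
ft_force: [-0.0, 0.2, -1.9]
opening: 0.244
grip_force: 30.0
```

{"fn": "drive_tool", "kwargs": {
  "deltas": "0 0 -0.008 0;0 0 0 0"
}}

```text
t: 8.77
eef_pos: [591.3, -234.1, 116.7]
tcp_rot: [-3.141, 0.0, 0.253]
ft_force: [0.5, 0.7, -1.6]
opening: 0.246
grip_force: 30.0
```

{"fn": "drive_tool", "kwargs": {
  "deltas": "0 0 -0.008 0;0 0 0 0"
}}

```text
t: 8.93
eef_pos: [591.3, -234.1, 115.9]
tcp_rot: [-3.141, 0.0, 0.253]
ft_force: [-0.4, 0.6, -1.8]
opening: 0.246
grip_force: 30.0
```

{"fn": "drive_tool", "kwargs": {
  "deltas": "0 0 -0.008 0;0 0 0 0"
}}

```text
t: 9.1
eef_pos: [591.4, -234.2, 115.2]
tcp_rot: [3.141, -0.0, 0.253]
ft_force: [-0.3, 0.4, -2.1]
opening: 0.249
grip_force: 30.0
```

{"fn": "drive_tool", "kwargs": {
  "deltas": "0 0 -0.005 0;0 0 0 0"
}}

```text
t: 9.27
eef_pos: [591.4, -234.2, 114.9]
tcp_rot: [3.141, -0.0, 0.253]
ft_force: [-1.1, 0.7, 0.8]
opening: 0.25
grip_force: 30.0
```

{"fn": "drive_tool", "kwargs": {
  "deltas": "0 0 -0.005 0;0 0 0 0;0 0 0 0"
}}

```text
t: 9.52
eef_pos: [591.5, -234.2, 114.6]
tcp_rot: [3.141, -0.0, 0.253]
ft_force: [-1.0, -0.2, 4.9]
opening: 0.246
grip_force: 30.0
```

{"fn": "drive_tool", "kwargs": {
  "deltas": "0 0 -0.003 0;0 0 0 0;0 0 0 0"
}}

```text
t: 9.77
eef_pos: [591.5, -234.2, 114.5]
tcp_rot: [3.141, -0.001, 0.253]
ft_force: [-0.5, 0.5, 6.4]
opening: 0.249
grip_force: 30.0
```

{"fn": "drive_tool", "kwargs": {
  "deltas": "0 0 -0.005 0;0 0 0 0;0 0 0 0"
}}

```text
t: 10.02
eef_pos: [591.6, -234.2, 114.3]
tcp_rot: [3.141, -0.001, 0.253]
ft_force: [-2.5, 0.4, 8.6]
opening: 0.246
grip_force: 30.0
```

{"fn": "drive_tool", "kwargs": {
  "deltas": "0 0 -0.004 0;0 0 0 0;0 0 0 0"
}}

```text
t: 10.27
eef_pos: [591.6, -234.2, 114.1]
tcp_rot: [3.141, -0.001, 0.253]
ft_force: [-2.3, 0.7, 11.6]
opening: 0.247
grip_force: 30.0
```

Press force is about 13.3 N once the weight offset is added.

{"fn": "drive_tool", "kwargs": {
  "deltas": "0 0 -0.003 0;0 0 0 0;0 0 0 0"
}}

```text
t: 10.52
eef_pos: [591.6, -234.2, 113.9]
tcp_rot: [3.141, -0.001, 0.253]
ft_force: [-2.5, 2.7, 12.5]
opening: 0.252
grip_force: 30.0
```

{"fn": "drive_tool", "kwargs": {
  "deltas": "0 0 0 0;0 0 0 0;0 0 0 0;0 0 0 0;0 0 0 0;0 0 0 0;0 0 0 0"
}}

```text
t: 11.1
eef_pos: [591.6, -234.3, 114.0]
tcp_rot: [3.141, -0.001, 0.253]
ft_force: [-3.4, 0.8, 12.2]
opening: 0.245
grip_force: 30.0
```

{"fn": "drive_tool", "kwargs": {
  "deltas": "0 0 -0.002 0;0 0 0 0;0 0 0 0;0 0 0 0;0 0 0 0;0 0 0 0;0 0 0 0;0 0 0 0;0 0 0 0;0 0 0 0"
}}

```text
t: 11.93
eef_pos: [591.7, -234.3, 113.8]
tcp_rot: [3.14, -0.001, 0.253]
ft_force: [-2.5, 1.8, 13.5]
opening: 0.25
grip_force: 30.0
```

{"fn": "drive_tool", "kwargs": {
  "deltas": "0 0 0 0;0 0 0 0;0 0 0 0;0 0 0 0;0 0 0 0;0 0 0 0"
}}

```text
t: 12.43
eef_pos: [591.7, -234.3, 113.8]
tcp_rot: [3.141, -0.001, 0.253]
ft_force: [-2.7, 0.8, 13.2]
opening: 0.248
grip_force: 30.0
```

{"fn": "drive_tool", "kwargs": {
  "deltas": "0 0 0.02 0;0 0 0.05 0;0 0 0.2 0;0 0 0.3 0;0 0 0.3 0;0 0 0.2 0;0 0 0 0;0 0 0 0;0 0 0 0"
}}

```text
t: 13.18
eef_pos: [590.8, -233.9, 218.1]
tcp_rot: [-3.14, 0.002, 0.253]
ft_force: [-0.2, -0.4, -2.0]
opening: 0.252
grip_force: 30.0
```

Run:
```python
from h import *
s,p,d,X,D,o,c=wrist()
print(s["eef_pos"],s["tcp_rot"],s["ft_force"])
a=cv2.resize(p[150:280,240:400,::-1],(400,325),interpolation=2)
for sb,cc,m in blobs(p,(22,110,60),(38,255,255),60): print("w",np.median(X[m],0).round(1))
p,d=env.read_camera("side");np.savez("pics/side4.npz",p=p,d=d);X=cloud("side",d)
for sb,cc,m in blobs(p,(22,120,120),(38,255,255),60):
    Q=X[m];A=np.linalg.lstsq(np.c_[Q[:,:2]-Q[:,:2].mean(0),np.ones(len(Q))],Q[:,2],rcond=None)[0];print("s",cc,np.median(Q,0).round(1),A.round(3))
# foot bottom
m=(np.linalg.norm(X[...,:2]-s["eef_pos"][:2],axis=-1)<30)&(X[...,2]>90)&(X[...,2]<s["eef_pos"][2]-30);Q=X[m];print("foot",np.percentile(Q[:,2],[0,2,5]),s["eef_pos"][2])
b=cv2.resize(p[200:265,270:360,::-1],(450,325),interpolation=2)
cv2.imwrite("pics/v4.png",np.hstack([a,b])[:, :800])
```

```text
[ 590.78807284 -233.92008812  218.07253701] [-3.14033120e+00  1.58774900e-03  2.52752407e-01] [-0.15149636 -0.42487356 -2.01320467]
w [ 710.6 -202.9   12.7]
w [ 591.2 -111.3   12.8]
w [ 632.4 -356.6   12.5]
w [ 592.5 -234.6   39.6]
s [300.77669903 197.        ] [ 632.2 -356.9   12.6] [-0.07   0.142 12.218]
s [313.74747475 224.46464646] [ 592.6 -233.3   39.5] [-0.091  0.836 47.039]
s [373.81395349 238.15503876] [ 470.6 -230.5   12.6] [ 0.057  0.876 24.308]
s [253.94174757 242.02912621] [ 710.6 -201.2   12.7] [-0.184  0.866 27.509]
s [308.975   277.89375] [ 590.7 -110.    12.6] [-0.128  1.002 22.058]
foot [140.54814185 143.62547444 144.97692595] 218.07253701114104
```

View pics/v4.png

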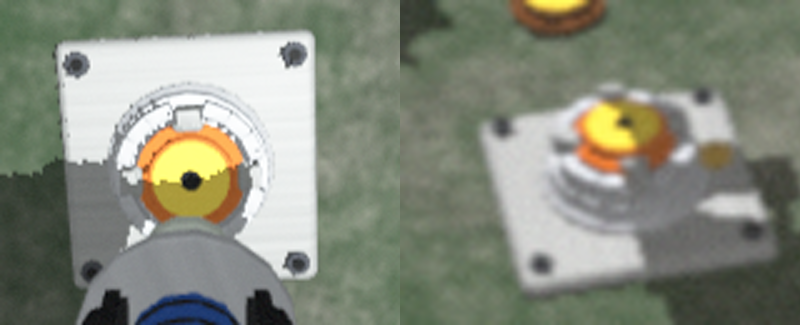

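The retainer's top now sits at z 39.5 (it was 49.4) and looks level, with the clips over the bead. It is home, so I'm returning the pusher.

{"fn": "drive_tool", "kwargs": {
  "deltas": "0 0.1 0.25 0;0 0.3 0.2 0;0 0.38 0 0;0 0.38 0 0;0 0.38 0 0;0 0.38 0 0;-0.01 0.38 0 0;-0.01 0.38 0 0;0 0.34 0 0;0 0.19 0 0"
}}

```text
t: 14.12
eef_pos: [588.6, 90.2, 263.3]
tcp_rot: [-3.141, 0.002, 0.255]
ft_force: [0.7, -0.2, -1.7]
opening: 0.247
grip_force: 30.0
```

{"fn": "drive_tool", "kwargs": {
  "deltas": "0 0 0 0;0 0 0 0;0 0 0 0;0 0 0 0"
}}

```text
t: 14.45
eef_pos: [589.4, 85.7, 264.0]
tcp_rot: [3.142, 0.001, 0.252]
ft_force: [-0.2, -1.2, -1.9]
opening: 0.242
grip_force: 30.0
```

{"fn": "drive_tool", "kwargs": {
  "deltas": "-0.013 0.01 -0.2 0;0 0 -0.35 0;0 0 -0.3 0;0 0 -0.2 0;0 0 0 0;0 0 0 0;0 0 0 0;0 0 0 0"
}}

```text
t: 15.12
eef_pos: [588.8, 87.5, 161.3]
tcp_rot: [3.141, -0.003, 0.252]
ft_force: [0.3, 0.8, -2.4]
opening: 0.246
grip_force: 30.0
```

{"fn": "drive_tool", "kwargs": {
  "deltas": "-0.007 -0.005 -0.1 0;0 0 -0.1 0;0 0 -0.1 0;0 0 -0.1 0;0 0 0 0"
}}

```text
t: 15.53
eef_pos: [586.3, 87.3, 117.0]
tcp_rot: [-3.141, 0.004, 0.253]
ft_force: [-1.4, 0.3, -2.1]
opening: 0.251
grip_force: 30.0
```

{"fn": "drive_tool", "kwargs": {
  "deltas": "0 0 -0.1 0;0 0 -0.05 0;0 0 -0.03 0;0 0 0 0;0 0 0 0;0 0 0 0"
}}

```text
t: 16.03
eef_pos: [587.5, 87.4, 101.9]
tcp_rot: [3.141, -0.001, 0.253]
ft_force: [1.0, -1.2, -2.5]
opening: 0.246
grip_force: 30.0
```

{"fn": "drive_tool", "kwargs": {
  "deltas": "0.003 0 -0.02 0;0 0 0 0;0 0 0 0"
}}

```text
t: 16.28
eef_pos: [587.7, 87.3, 99.7]
tcp_rot: [3.141, -0.0, 0.253]
ft_force: [0.4, 0.0, -2.3]
opening: 0.25
grip_force: 30.0
```

{"fn": "drive_tool", "kwargs": {
  "deltas": "0 0 -0.01 0;0 0 -0.006 0;0 0 0 0;0 0 0 0"
}}

```text
t: 16.62
eef_pos: [587.7, 87.4, 98.2]
tcp_rot: [3.141, -0.0, 0.253]
ft_force: [-0.5, -0.4, 1.8]
opening: 0.25
grip_force: 30.0
```

Flange seated, so I'm releasing.

{"fn": "drive_tool", "kwargs": {
  "deltas": "0 0 0 0;0 0 0 0;0 0 0 0;0 0 0 0;0 0 0 0;0 0 0 0;0 0 0 0;0 0 0 0;0 0 0 0;0 0 0 0",
  "gripper": 0
}}

```text
t: 17.45
eef_pos: [587.7, 87.4, 98.0]
tcp_rot: [3.141, -0.0, 0.253]
ft_force: [0.7, -0.4, -0.3]
opening: 0.893
grip_force: 0.0
```

{"fn": "drive_tool", "kwargs": {
  "deltas": "0 0 0 0;0 0 0.1 0;0 0 0.3 0;0 0 0.4 0;0 0 0.4 0;0 0 0.3 0;0 0 0 0;0 0 0 0;0 0 0 0"
}}

```text
t: 18.2
eef_pos: [587.2, 87.3, 247.7]
tcp_rot: [-3.142, 0.001, 0.253]
ft_force: [-0.4, 0.9, -1.1]
opening: 1.001
grip_force: 0.0
```

Run:
```python
from h import *
s,p,d,X,D,o,c=wrist("w5")
print(s["t"],s["eef_pos"],s["ft_force"],s["opening"])
for sb,cc,m in blobs(p,(108,150,50),(128,255,255),60): 
    Q=X[m];t=Q[abs(Q[:,2]-130)<3];print(cc,t.mean(0) if len(t) else 0,len(t))
m=(X[...,2]>77.5)&(X[...,2]<84)&(d>0)&(np.hypot(X[...,0]-588,X[...,1]-87)<35);Q=X[m];print("flange",np.median(Q,0),cv2.minEnclosingCircle(Q[:,:2].astype(np.float32)),len(Q))
p,d=env.read_camera("side");X=cloud("side",d)
for sb,cc,m in blobs(p,(22,120,120),(38,255,255),60): print("s",np.median(X[m],0).round(1))
cv2.imwrite("pics/v6.png",p[150:420,100:460,::-1])
```

```text
18.2 [587.17947138  87.31815781 247.74971893] [-0.36480444  0.92060412 -1.13317453] 1.0012658970176564
[314.45524297 233.60230179] [588.24093465  87.34107752 129.21329089] 615
flange [595.86092934  91.34367395  79.36759081] ((587.49267578125, 86.98877716064453), 22.82088851928711) 1007
s [ 470.5 -230.8   12.9]
s [ 710.6 -202.2   12.4]
s [ 583.4 -108.7   13.2]
```

View pics/v6.png

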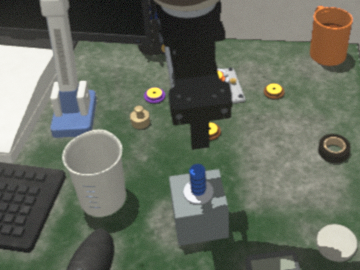

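The pusher hangs upright in the holder, with handle top at z 129 and flange at z 80. Nothing else moved, and the arm is clear.

```bash
python3 -c "
from cell import env
print(env.job_done())"
```

```text
the job is handed in; nothing more can be done
None
```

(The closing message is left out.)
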